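# Set a syringe driver and hold its pusher arm out at the marked length

### The arm

A 6-joint arm with a two-finger parallel gripper is mounted at the origin on a cart in front of the work surface, level with it; the furniture and walls round the work are solid. World frame = base frame: x ahead of the robot, y to its left, z up, the work surface at z = 0. Lengths are in m, angles in rad, forces in N, time in s.
With the tool pointing down it reaches from about 0.275 to 0.85 m from the base axis. Payload 19 kg.
Tool frame: the origin (TCP) lies between the finger pads; the fingertips stand 17 mm ahead of it and the grasp point (between the pads) lies 2 mm behind it (finger_overhang is the distance from the TCP to the fingertips, in m); z points along the fingers, y is the line along which they close (so a half turn about z gives the same grasp; the last joint's range is limited). The gripper opens to 85 mm and grips with 20 to 120 N. Pads are 22 mm wide; open, the fingers measure 114 mm over their backs; the gripper's body (76 mm by 85 mm) begins 54 mm behind the grasp point. The pads swing forward as they close: fully open they stand 13 mm farther back than shut.
Start: joints at [1.061, 0.15, 1.437, -0, 1.554, -0.134], TCP at [0.211, 0.535, 0.248] pointing down, gripper open.
Joint ranges: [-2.8, 2.8], [-0.68, 2.1], [0.12, 2.68], [-1.39, 4.53], [0.16, 2.79], [-2.81, 2.81]. Speed limits (rad/s): [1.89, 1.89, 2.22, 3.01, 3.01, 3.01].

### API

Orientations are given as a unit quaternion [x, y, z, w].
In Python, from bench import get_state, grab_frame, get_calibration, finish_job, finger_overhang gives the robot as it stands.
- The arm moves only by the tool drive_tool, never from a script. Its argument "increments" is a list of rows, each an object with "translation": the shift along the tool's x, y, z normalised to -1 to 1, where 1 is 3 cm, a list of three; "roll": the turn about the tool's z normalised to -1 to 1, where 1 is 0.12 rad. A call has 1 to 20 rows; each row shifts and turns the commanded pose from where the row before left it, along the tool's axes as they then stand; what a row does not reach is not made up. A row lasts 1/12 s, in which the tool goes at most 41.7 mm and 7.16 degrees, less where a joint would pass 70% of its speed; a pose out of reach is approached as far as the arm can. A call with a number of a shift or a turn outside -1 to 1 is refused whole. A call with a gripper value outside its range is refused whole. "claw" is the opening, from 0 (shut) to 1 (fully open), set as the call begins (left out, the last holds). The fingers move at their own pace and stop on an object; the grip force is fixed at half the most. Time passes only in rows, so rows that do not move let the fingers close. It gives the time, the measured TCP pose, the force, the opening and the grip force at its end, in the units of the state.
- get_state(): the state, without advancing time (a new reading comes with each control period).
- grab_frame(name): name is "scene" or "top" or "wrist"; returns the picture (400x640x3 uint8, red, green, blue); there is no depth.
- get_calibration(name): a dict with "K" (3x3 intrinsics, pixels), "R" (3x3) and "t" (3): a world point X has camera coordinates R X + t. Camera axes: x right, y down, z forward; pixel columns grow to the right and rows downward; lengths in m; the calibration is good to about 2 mm. A picture is of the moment at which its call begins: read the wrist's pose just before it. get_calibration takes no time and is no camera call; for the wrist camera it gives the pose at the moment of the call.
- finish_job(): hands the job in; it is judged then, once.
The state is a dict: "t": time; "joint_positions": joint angles; "qd": joint speeds; "joint_efforts": joint torques, N m; "ee_pos": TCP position; "eef_rot": TCP orientation; "force": force on the tool from outside, world axes, zero at the start; "ft_torque": the same for the moment, N m; "finger_gap": finger opening in m; "grip_force": force on a finger pad.
Only numpy, scipy, OpenCV 4.12 (cv2) and the standard library are available. Lean on these libraries where they do the work, as an engineer would, in place of code of your own. Each camera call takes 0.05 s, during which the arm holds its last target. There are 200 camera calls.

### The job

Get the syringe driver ready for loading: first turn the size selector knob on top of it until its pointer stands at the long index line, and leave it there. Then squeeze the lock button on the side of the pusher head to release the telescoping arm, draw the arm out until the head's pointer stands level with the dark steel clip on the scale (do not move the clip), and finish while still gripping the head there with the button pressed in, because a spring pulls the arm back. Leave the specimen cups and the timer where they are.

Things in the scene. Friction and masses are not known exactly. Their poses are not given: they have to be found in the camera images.
- pump: Bench syringe driver, fixed. Origin: centre of underside. Grey bed 300 (x) x 100 (y) x 16 mm high; on its rear (own x -10 to 150 mm) a white housing, flat top 75 mm up, with 5 mm cradle ridges on its +y half. The arm comes out of the housing's front toward own -x, roughly at the robot (yaw within 0.25 rad). Scale: strip on the bed at y 28 to 46 mm, top 21 mm up, a tick each 10 mm from the parked pointer.
- selector_grip (a point): On the axis of the black size selector knob, at the height to grip it (107 mm up; pump x 55, y -14 mm). Round skirt, radius 20 mm, 75 to 83 mm up, carrying a bar grip 38 mm long, 12 mm thick, 83 to 117 mm up. Axes turn with the knob: x along the bar, pointer nose (and a white line on the bar's top) at the -x end, z up.
- selector (a joint): Knob angle, rad: grows clockwise seen from above, range 0 to 2.5, stays where left (friction 0.04 N m). Black lines on the housing top round it every 0.5 rad; the long line is at 1.5, where the pointer looks along the pump's -x, toward the arm. Starts between 0.2 and 0.9.
- pusher_grip (a point): Grip centre of the pusher head, a white upright block on the arm's end: 24 (x) x 26 (y) mm, from 35 to 107 mm up; this point is on its middle line, 85 mm up. Axes parallel to the pump's. Grip across its y sides; the lock button is on the -y side: 34 mm across with the button out, 27 mm with it in. Parked, 28 mm is clear between head and housing (16 mm at the sleeve, 33 to 57 mm up).
- pusher (a joint): How far the telescoping arm is drawn out, m: 0 parked, at most 0.095, toward the pump's -x. While the lock button is out the lock stops it after about 1.5 mm. A spring pulls it in with 1.4 N when parked, 3.3 N when fully out.
- lock_button_face (a point): Centre of the outer face of the lock button, a grey key 16 mm wide and 24 mm high on the -y side of the pusher head, 85 mm up; 8 mm proud when out, 1 mm proud when in. Axes parallel to the pump's; it is pressed toward +y.
- lock_button (a joint): Travel of the lock button, m: 0 out, 0.007 fully in; the arm is free from about 0.004. Sprung: 2 N to start it, 5.5 N fully in; it comes out again when let go.
- pusher_pointer (a point): Tip of the grey pointer blade on the +y side of the pusher head, 37 mm up, which travels over the scale. In line with the head's centre along x, 34 mm to its +y side.
- clip_mark (a point): Top of the thin fin (2 mm) of the small dark steel clip (9 x 24 mm) on the scale, which marks the length wanted, 40 to 85 mm out from the parked pointer; 30 mm up, so the pointer passes above it. Axes parallel to the pump's: the pointer is level with it when both have the same place along x. It can slide if pushed.
- specimen_cup_a: Bystander: specimen cup with red lid, 62 mm across, 72 mm high. Origin at its underside.
- specimen_cup_b: Bystander: specimen cup with yellow lid, 62 mm across, 72 mm high. Origin at its underside.
- lab_timer: Bystander: flat white timer, 58 x 66 x 17 mm. Origin at its underside.

How it is judged:
On the way, in this order (a step that is already met when the one before it is completed fails the run):
1. the selector's pointer stands at the long index line, with the arm still parked (value of joint selector between 1.36 and 1.64 rad and value of joint pusher below 0.008 m), for 0.2 s.
2. the lock button is pressed in while the arm is still parked (value of joint lock_button above 0.0045 m and value of joint pusher below 0.012 m), for 0.05 s.
At the end, for the whole second after the job is handed in: The selector is within 0.14 rad (8 degrees) of the long index line; the pusher head is gripped (more than 2 N) with its lock button at least 4.5 mm in, at rest, its pointer within 4 mm of the clip's fin along the scale (value of joint selector between 1.36 and 1.64 rad and x of pusher_pointer in the frame of clip_mark between -0.004 and 0.004 m and value of joint lock_button above 0.0045 m and contact force between the fingers and pusher above 2 N and velocity of joint pusher between -0.01 and 0.01 m/s); the arm keeps its last pose, push and grip.
It fails at once if the clip on the scale is moved more than 6 mm (distance of clip_mark from where it was at the start of the episode above 0.006 m).
It fails at once if bystander specimen_cup_a is moved more than 20 mm (distance of specimen_cup_a from where it was at the start of the episode above 0.02 m).
It fails at once if bystander specimen_cup_b is moved more than 20 mm (distance of specimen_cup_b from where it was at the start of the episode above 0.02 m).
It fails at once if bystander lab_timer is moved more than 20 mm (distance of lab_timer from where it was at the start of the episode above 0.02 m).
It also fails if it takes over 58 s, if anything falls off the work surface, if the arm or the gripper's body presses on something with over 40 N, if the wrist force passes 120 N, or if a joint passes its speed limit or range.

## Working session

There is one attempt and no reset: what is moved stays moved. The work goes in short steps, Python scripts to look and compute and a tool call to move; the robot and the scene stay as the last step left them, time stands still between calls to the robot, and variables do not carry over. Pictures are saved under pics/ and viewed, at most 10 in all, crops included, and the job is handed in when it is done.

Besides the shell and the picture viewer there is one more tool, called after "Call:" by a JSON object that holds its "method" and its "body", one argument or row to a line. drive_tool: Moves the arm, as the interface text tells. Its arguments: {"type":"object","properties":{"increments":{"type":"array","items":{"type":"object","properties":{"translation":{"type":"array","items":{"type":"number","minimum":-1,"maximum":1}},"roll":{"type":"number","minimum":-1,"maximum":1}}}},"claw":{"type":"number"}},"required":["increments"]}

```bash
mkdir -p pics; python3 - <<'E'
from bench import *
import cv2,numpy as np
print(get_state())
for n in ("scene","top"):
    c=get_calibration(n);print(n,c)
    cv2.imwrite(f"pics/{n}0.png",grab_frame(n)[:,:,::-1])
print(finger_overhang)
E
```

```text
{'t': 0.0, 'joint_positions': array([ 1.06098768e+00,  1.50953396e-01,  1.43803938e+00, -3.38441180e-05,
        1.55381259e+00, -1.34040140e-01]), 'qd': array([-1.40714022e-04, -5.94125235e-04,  1.85870172e-03,  8.93628045e-04,
       -6.60759865e-05,  7.33861778e-04]), 'joint_efforts': array([-1.51008389e-04, -7.13083220e+01, -5.70847499e+01, -2.60267834e-04,
        9.19988961e-03, -3.97425470e-05]), 'ee_pos': array([0.21094995, 0.5346502 , 0.24768987]), 'eef_rot': array([ 1.86780477e-01,  9.82401489e-01, -5.80556243e-04, -1.75795202e-04]), 'force': array([ 0.11256543, -0.11398308,  0.41809617]), 'ft_torque': array([-0.00929728, -0.0635707 , -0.05957287]), 'grip_force': 0.0, 'finger_gap': 0.08543531912150926}
scene {'K': array([[473.08221457,   0.        , 324.8170357 ],
       [  0.        , 473.08221457, 202.65765736],
       [  0.        ,   0.        ,   1.        ]]), 'R': array([[ 8.50438284e-01, -5.26074146e-01,  8.47821134e-04],
       [-2.05974451e-01, -3.34455208e-01, -9.19627228e-01],
       [ 4.84075667e-01,  7.81911572e-01, -3.92791346e-01]]), 't': array([-0.39187448,  0.20519518,  0.76959072])}
top {'K': array([[516.84433208,   0.        , 320.17816368],
       [  0.        , 516.84433208, 199.96482168],
       [  0.        ,   0.        ,   1.        ]]), 'R': array([[-1.75836420e-02, -9.99843858e-01, -1.75337335e-03],
       [-9.98919565e-01,  1.76427823e-02, -4.29934376e-02],
       [ 4.30176589e-02,  9.95497736e-04, -9.99073816e-01]]), 't': array([0.04803179, 0.50637972, 1.21178556])}
0.017
```

View pics/top0.png

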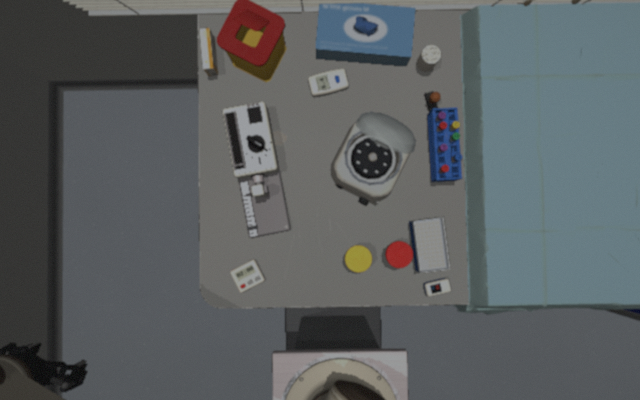

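View pics/scene0.png

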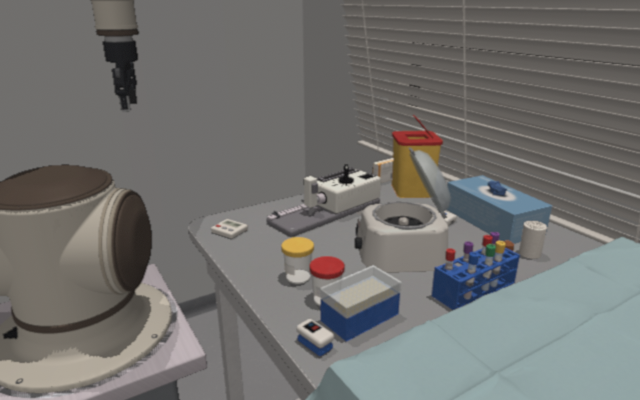

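The top view shows the pump with its knob near (256,143), the head near (258,185) and the scale near (248,210). The cups are at (358,259) and (399,254), and the timer at (247,276). I'll enlarge the pump.

```bash
python3 - <<'E'
import cv2
a=cv2.imread("pics/top0.png")[95:245,205:305]
a=cv2.rotate(a,cv2.ROTATE_90_CLOCKWISE)
cv2.imwrite("pics/topz.png",cv2.resize(a,None,fx=5.2,fy=5.2,interpolation=cv2.INTER_CUBIC))
E
```

```text
(no output)
```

View pics/topz.png

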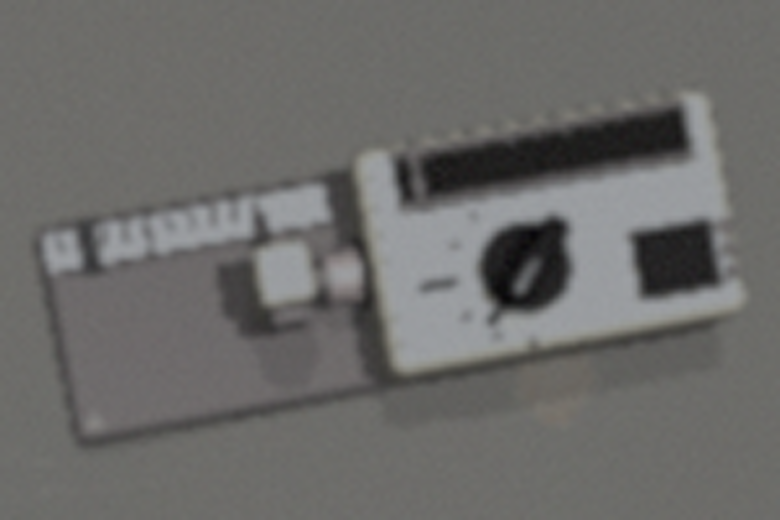

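The enlarged view shows bed front corners at zoom (40,232) and (82,440), and housing top corners at (360,155), (395,372), (705,95) and (742,300). The knob is at about (528,268) with its pointer nose to the lower left, and the long line is at (437,285). Next I fit the pump pose.

```bash
cat > h.py <<'E'
import numpy as np
from scipy.optimize import least_squares
from bench import *
def proj(c,X):
    p=(c["R"]@np.atleast_2d(X).T).T+c["t"]; q=p@c["K"].T
    return q[:,:2]/q[:,2:]
def P2W(p,X):
    X=np.atleast_2d(X); c,s=np.cos(p[2]),np.sin(p[2])
    return np.c_[p[0]+c*X[:,0]-s*X[:,1],p[1]+s*X[:,0]+c*X[:,1],X[:,2]]
def ray(c,uv,z):
    d=c["R"].T@np.linalg.solve(c["K"],[*uv,1]); o=-c["R"].T@c["t"]
    return o+d*(z-o[2])/d[2]
def fit(c,uv,X,p0):
    r=least_squares(lambda p:(proj(c,P2W(p,X))-uv).ravel(),p0)
    return r.x,r.fun.reshape(-1,2)
def W2P(p,X):
    c,s=np.cos(p[2]),np.sin(p[2]); d=np.array(X)[:2]-p[:2]
    return np.array([c*d[0]+s*d[1],-s*d[0]+c*d[1]])
E
python3 - <<'E'
from h import *
c=get_calibration("top")
z=np.array([[40,232],[82,440],[360,155],[395,372],[705,95],[742,300]])
uv=np.c_[205+z[:,1]/5.2-.5+.1,244-z[:,0]/5.2-.1+.5]
X=np.array([[-150,50,16],[-150,-50,16],[-10,50,75],[-10,-50,75],[150,50,75],[150,-50,75]])/1e3
p,r=fit(c,uv,X,[.55,.15,0]);print(p,r.round(1))
print("knob",P2W(p,[.055,-.014,.107]))
def zz(w): 
    q=proj(c,w)[0]; return [(244-q[1])*5.2,(q[0]-205)*5.2]
print("knob px",zz(P2W(p,[.055,-.014,.117])),zz(P2W(p,[.055,-.014,.079])))
# head top centre
q=np.array([285,272]); print("head",W2P(p,ray(c,[205+q[1]/5.2,244-q[0]/5.2],.107)))
for n,u in(("a",(399,254)),("b",(358,259)),("timer",(247,276))): print(n,ray(c,u,.07))
s=get_state(); from scipy.spatial.transform import Rotation as R
print(R.from_quat(s["eef_rot"]).as_matrix().round(3))
E
```

```text
[0.57797935 0.18540847 0.17108944] [[-0.8  0.8]
 [ 1.1  0.9]
 [-1.   1.8]
 [ 1.   0.2]
 [-2.2 -1.2]
 [ 1.9 -2.4]]
knob [[0.63455993 0.18097695 0.107     ]]
knob px [np.float64(538.6765042737898), np.float64(253.43888015536328)] [np.float64(524.7595813988473), np.float64(264.89714363617674)]
head [-0.04994742 -0.00116031]
a [ 0.38031719 -0.13541293  0.07      ]
b [ 0.37076443 -0.04333987  0.07      ]
timer [0.33721808 0.20576513 0.07      ]
[[-0.93   0.367 -0.001]
 [ 0.367  0.93  -0.001]
 [ 0.    -0.001 -1.   ]]
```

Call:
{"method": "drive_tool", "body": {
  "increments": [
    {"translation":[-0.97,-0.32,0]},
    {"translation":[-0.97,-0.32,0]},
    {"translation":[-0.97,-0.32,0]},
    {"translation":[-0.97,-0.32,0]},
    {"translation":[-0.97,-0.32,0]},
    {"translation":[-0.97,-0.32,0]},
    {"translation":[-0.97,-0.32,0]},
    {"translation":[-0.97,-0.32,0]},
    {"translation":[-0.97,-0.32,0]},
    {"translation":[-0.97,-0.32,0]},
    {"translation":[-0.97,-0.32,0]},
    {"translation":[-0.97,-0.32,0]},
    {"translation":[-0.97,-0.32,0]},
    {"translation":[-0.97,-0.32,0]},
    {"translation":[-0.97,-0.32,0]},
    {"translation":[-0.97,-0.32,0]}
  ],
  "claw": 1
}}

```text
invalid input
```

Call:
{"method": "drive_tool", "body": {
  "increments": [
    {"roll":-1},
    {"roll":-1},
    {"roll":-1},
    {"roll":-1},
    {"roll":-1},
    {"roll":-1},
    {"roll":-1},
    {"roll":-1},
    {"roll":0},
    {"roll":0}
  ]
}}

```text
invalid input
```

```bash
python3 - <<'E'
from h import *
import cv2
np.save("w1.npy",get_calibration("wrist"),allow_pickle=True)
cv2.imwrite("pics/w1.png",grab_frame("wrist")[:,:,::-1])
s=get_state();print(s["t"],s["ee_pos"],s["joint_positions"])
E
```

```text
0.15 [0.21097393 0.53472223 0.24782791] [ 1.06099798e+00  1.50880274e-01  1.43784574e+00 -6.48984819e-06
  1.55378935e+00 -1.34008752e-01]
```

View pics/w1.png

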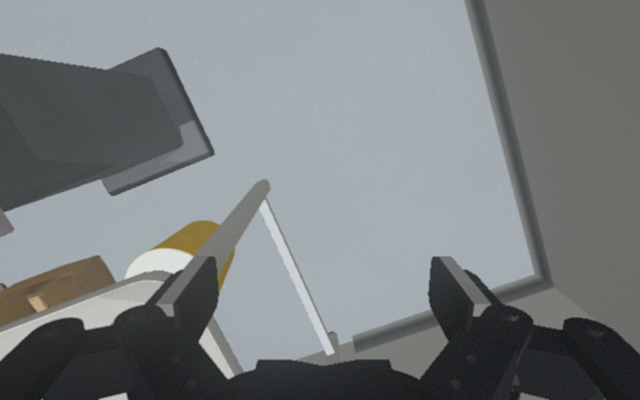

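The move was refused, so the wrist camera still looks past the table edge from the start pose. I'll give both fields in every row.

Call:
{"method": "drive_tool", "body": {
  "increments": [
    {"translation":[-0.97,-0.32,0],"roll":0},
    {"translation":[-0.97,-0.32,0],"roll":0},
    {"translation":[-0.97,-0.32,0],"roll":0},
    {"translation":[-0.97,-0.32,0],"roll":0},
    {"translation":[-0.97,-0.32,0],"roll":0},
    {"translation":[-0.97,-0.32,0],"roll":0},
    {"translation":[-0.97,-0.32,0],"roll":0},
    {"translation":[-0.97,-0.32,0],"roll":0},
    {"translation":[-0.97,-0.32,0],"roll":0},
    {"translation":[-0.97,-0.32,0],"roll":0},
    {"translation":[-0.97,-0.32,0],"roll":0},
    {"translation":[-0.97,-0.32,0],"roll":0},
    {"translation":[-0.97,-0.32,0],"roll":0},
    {"translation":[-0.97,-0.32,0],"roll":0},
    {"translation":[-0.97,-0.32,0],"roll":0},
    {"translation":[-0.97,-0.32,0],"roll":0}
  ],
  "claw": 1
}}

```text
t: 1.48
ee_pos: [0.5887, 0.2198, 0.248]
eef_rot: [0.187, 0.982, -0.0, -0.0]
force: [-0.6, 0.7, 0.0]
finger_gap: 0.0856
grip_force: 0.0
```

Call:
{"method": "drive_tool", "body": {
  "increments": [
    {"translation":[0,0,0],"roll":-1},
    {"translation":[0,0,0],"roll":-1},
    {"translation":[0,0,0],"roll":-1},
    {"translation":[0,0,0],"roll":-1},
    {"translation":[0,0,0],"roll":-1},
    {"translation":[0,0,0],"roll":-1},
    {"translation":[0,0,0],"roll":-1},
    {"translation":[0,0,0],"roll":-1},
    {"translation":[0,0,0],"roll":0},
    {"translation":[0,0,0],"roll":0}
  ]
}}

```text
t: 2.32
ee_pos: [0.5877, 0.2211, 0.248]
eef_rot: [-0.286, 0.958, -0.0, -0.0]
force: [-0.5, 0.4, 0.1]
finger_gap: 0.0854
grip_force: 0.0
```

```bash
python3 - <<'E'
from h import *
import cv2
np.save("w1.npy",get_calibration("wrist"),allow_pickle=True)
cv2.imwrite("pics/w2.png",grab_frame("wrist")[:,:,::-1])
s=get_state();print(s["t"],s["ee_pos"],s["joint_positions"])
E
```

```text
2.3667 [0.58772954 0.22107353 0.2481025 ] [ 2.37213817e-01  2.61533569e-01  1.30495923e+00 -1.01591096e-04
  1.57549016e+00 -1.91322378e+00]
```

View pics/w2.png

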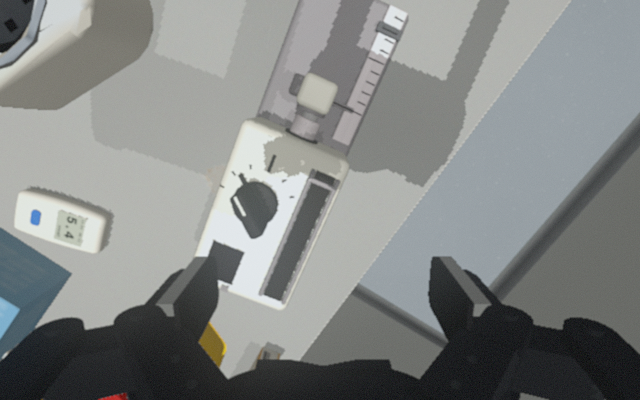

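The wrist view shows the whole pump. The knob is near (253,205), the head top near (318,93), the pointer near (343,107), the scale from (345,145) to (398,15) and the dark clip near (388,28). I'll zoom in for precise points.

```bash
python3 - <<'E'
import cv2
a=cv2.imread("pics/w2.png")
b=cv2.resize(a[100:310,190:360],None,fx=2.8,fy=2.8,interpolation=cv2.INTER_CUBIC)
c=cv2.resize(a[0:147,280:420],None,fx=4,fy=4,interpolation=cv2.INTER_CUBIC)[:,::1]
import numpy as np
o=np.zeros((588,800,3),np.uint8); o[:,:476]=b; o[:588,476:]=c[:588,236:560] if False else cv2.resize(a[0:147,330:411],(324,588),interpolation=cv2.INTER_CUBIC)
cv2.imwrite("pics/z2.png",o)
E
```

```text
(no output)
```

View pics/z2.png

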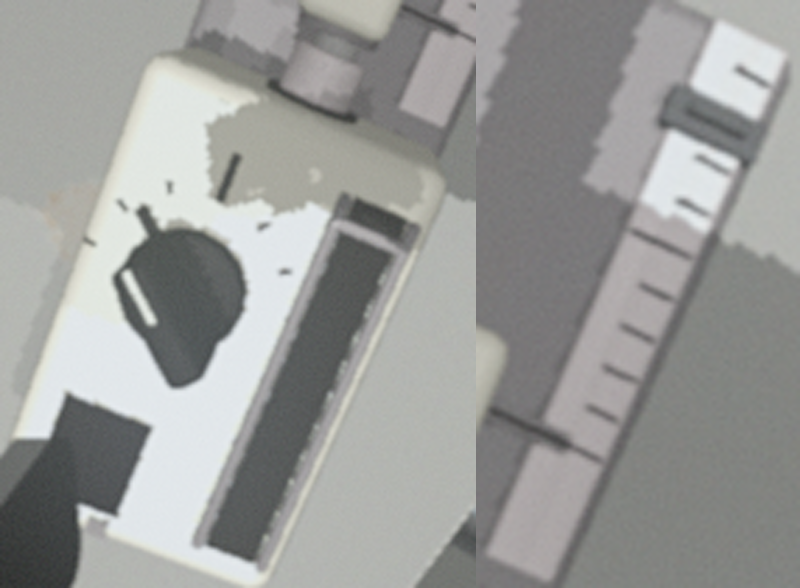

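Ticks run from the parked long tick at zoom (583,453) outward, with the clip fin at (688,112)–(745,135), about tick 8. The knob's white line runs (127,270)–(152,325) with the nose at (145,210). The long line runs (237,155)–(222,198).

```bash
python3 - <<'E'
from h import *
c=np.load("w1.npy",allow_pickle=True).item()
L=lambda a:np.array([190+a[0]/2.8,100+a[1]/2.8]); Rr=lambda a:np.array([330+(a[0]-476)/4,a[1]/4])
p=np.array([0.57798,0.18541,0.17109])
tk={0:(601,462),1:(614,420),2:(635,381),3:(655,340),4:(673,299),5:(690,255),6:(708,215),7:(727,173),9:(767,84)}
T=np.array([ray(c,Rr(v),.021)[:2] for v in tk.values()]); k=np.array(list(tk))
a=np.polyfit(k,T,1); print("tick step",a[0],np.linalg.norm(a[0]),"yaw",np.arctan2(-a[0][1],-a[0][0]),"tick0",a[1])
# housing corners refit
uv=[L(x) for x in ((158,55),(445,172),(262,588))]
print("corners",[W2P(p,ray(c,u,.075)) for u in uv], [ray(c,u,.075) for u in uv])
yaw=np.arctan2(-a[0][1],-a[0][0])
ll=[ray(c,L(x),.075)[:2] for x in ((237,155),(222,198))]; print("long line",ll,np.arctan2(*(ll[1]-ll[0])[::-1]))
w=[ray(c,L(x),.117)[:2] for x in ((127,270),(152,325))]; print("white",w,"dir nose",np.arctan2(*(w[0]-w[1])[::-1]))
print("nose",ray(c,L((145,210)),.079),"skirt right edge",ray(c,L((245,290)),.083))
for y in (yaw,.171): # pump frame anchored at tick0
    f=[ray(c,Rr(x),.030)[:2] for x in ((688,112),(745,135))]
    d=np.array([np.cos(y),np.sin(y)]); print("fin out",[-(d@(q-a[1])) for q in f], "ptr",-(d@(ray(c,Rr((570,440)),.037)[:2]-a[1])))
hc=[ray(c,q,.107) for q in [(300,75),(338,85),(332,111)]]; print("head",hc)
o=-c["R"].T@c["t"];print("cam",o)
E
```

```text
tick step [-0.00989109 -0.00176386] 0.010047132024069257 yaw 0.1764732981623213 tick0 [0.5207003  0.22095889]
corners [array([-0.00896067, -0.04626011]), array([-0.01103326,  0.04578297]), array([0.14470572, 0.04795529])] [array([0.57702625, 0.13829969, 0.075     ]), array([0.55931298, 0.22864604, 0.075     ]), array([0.71240828, 0.25730223, 0.075     ])]
long line [array([0.58956082, 0.17306008]), array([0.60338794, 0.17604948])] 0.21292118502388288
white [array([0.62401096, 0.16584819]), array([0.63382403, 0.17920191])] dir nose -2.2045348660605537
nose [0.61838718 0.15852004 0.079     ] skirt right edge [0.62209108 0.19680666 0.083     ]
fin out [np.float64(0.07599292285228804), np.float64(0.07676116210703525)] ptr 0.0013022359916388913
fin out [np.float64(0.07591223060629473), np.float64(0.0767556186064218)] ptr 0.0012475330426804548
head [array([0.52412395, 0.15958091, 0.107     ]), array([0.5148956 , 0.18603682, 0.107     ]), array([0.53233957, 0.19246469, 0.107     ])]
cam [0.53057423 0.18359363 0.37427232]
```

Call:
{"method": "drive_tool", "body": {
  "increments": [
    {"translation":[0,0,0],"roll":-1},
    {"translation":[0,0,0],"roll":-1},
    {"translation":[0,0,0],"roll":-1},
    {"translation":[0.05,-0.68,0],"roll":0},
    {"translation":[0.05,-0.68,0],"roll":0},
    {"translation":[0.05,-0.68,0],"roll":0},
    {"translation":[0,0,1],"roll":0},
    {"translation":[0,0,1],"roll":0},
    {"translation":[0,0,1],"roll":0},
    {"translation":[0,0,0.5],"roll":0},
    {"translation":[0,0,0],"roll":0},
    {"translation":[0,0,0],"roll":0}
  ]
}}

```text
t: 3.37
ee_pos: [0.6346, 0.1815, 0.1432]
eef_rot: [-0.454, 0.891, 0.0, -0.001]
force: [0.2, 0.2, 0.3]
finger_gap: 0.0852
grip_force: 0.0
```

```bash
python3 - <<'E'
from h import *
from scipy.spatial.transform import Rotation as R
s=get_state();M=R.from_quat(s["eef_rot"]).as_matrix()
print(s["t"],s["ee_pos"],np.arctan2(M[1,1],M[0,1]), M.T@(np.array([.6346,.181,.107])-s["ee_pos"])/.03, s["joint_positions"])
E
```

```text
3.3667 [0.63460107 0.18152184 0.14322721] 2.5124777183622564 [ 0.01314772 -0.01103551  1.2075769 ] [ 1.62009921e-01  3.77627119e-01  1.36696842e+00 -5.87454741e-05
  1.39803182e+00 -2.35045794e+00]
```

Call:
{"method": "drive_tool", "body": {
  "increments": [
    {"translation":[0,0,0.6],"roll":0},
    {"translation":[0,0,0.6],"roll":0},
    {"translation":[0,0,0],"roll":0},
    {"translation":[0,0,0],"roll":0}
  ]
}}

```text
t: 3.7
ee_pos: [0.635, 0.1816, 0.1085]
eef_rot: [-0.454, 0.891, -0.0, 0.0]
force: [-0.5, -0.2, 0.9]
finger_gap: 0.0856
grip_force: 0.0
```

Call:
{"method": "drive_tool", "body": {
  "increments": [
    {"translation":[0,0,0],"roll":0},
    {"translation":[0,0,0],"roll":0},
    {"translation":[0,0,0],"roll":0},
    {"translation":[0,0,0],"roll":0},
    {"translation":[0,0,0],"roll":0},
    {"translation":[0,0,0],"roll":0},
    {"translation":[0,0,0],"roll":0},
    {"translation":[0,0,0],"roll":0},
    {"translation":[0,0,0],"roll":0},
    {"translation":[0,0,0],"roll":0},
    {"translation":[0,0,0],"roll":0},
    {"translation":[0,0,0],"roll":0}
  ],
  "claw": 0
}}

```text
t: 4.7
ee_pos: [0.6348, 0.1816, 0.1076]
eef_rot: [-0.455, 0.891, -0.0, 0.0]
force: [-1.8, -0.5, 6.0]
finger_gap: 0.0109
grip_force: 61.0
```

Call:
{"method": "drive_tool", "body": {
  "increments": [
    {"translation":[0,0,0],"roll":0.64},
    {"translation":[0,0,0],"roll":0.64},
    {"translation":[0,0,0],"roll":0.64},
    {"translation":[0,0,0],"roll":0.64},
    {"translation":[0,0,0],"roll":0.64},
    {"translation":[0,0,0],"roll":0.64},
    {"translation":[0,0,0],"roll":0.64},
    {"translation":[0,0,0],"roll":0.64},
    {"translation":[0,0,0],"roll":0.64},
    {"translation":[0,0,0],"roll":0.64},
    {"translation":[0,0,0],"roll":0},
    {"translation":[0,0,0],"roll":0},
    {"translation":[0,0,0],"roll":0}
  ]
}}

```text
t: 5.78
ee_pos: [0.6352, 0.181, 0.1076]
eef_rot: [-0.088, 0.996, -0.0, 0.0]
force: [2.6, -4.6, 5.7]
finger_gap: 0.0108
grip_force: 61.0
```

```bash
python3 - <<'E'
from h import *
from scipy.spatial.transform import Rotation as R
s=get_state();M=R.from_quat(s["eef_rot"]).as_matrix()
print(s["t"],s["ee_pos"],np.arctan2(M[1,1],M[0,1]),s["force"],s["ft_torque"])
E
```

```text
5.7833 [0.63516249 0.1809804  0.10761883] 1.7475747206532755 [ 2.59427642 -4.62518312  5.67433999] [-0.88643993 -0.34640542 -0.02320889]
```

Call:
{"method": "drive_tool", "body": {
  "increments": [
    {"translation":[0,0,0],"roll":0},
    {"translation":[0,0,0],"roll":0},
    {"translation":[0,0,0],"roll":0},
    {"translation":[0,0,0],"roll":0},
    {"translation":[0,0,0],"roll":0},
    {"translation":[0,0,-0.5],"roll":0},
    {"translation":[0,0,-1],"roll":0},
    {"translation":[0,0,-1],"roll":0},
    {"translation":[0,0,-1],"roll":0},
    {"translation":[0.88,0.11,0],"roll":0},
    {"translation":[0.88,0.11,0],"roll":0},
    {"translation":[0.88,0.11,0],"roll":0},
    {"translation":[0.88,0.11,0],"roll":0},
    {"translation":[0,0,0],"roll":0},
    {"translation":[0,0,0],"roll":0},
    {"translation":[0,0,0],"roll":0}
  ],
  "claw": 1
}}

```text
t: 7.12
ee_pos: [0.5289, 0.1761, 0.2126]
eef_rot: [-0.088, 0.996, -0.0, 0.0]
force: [-0.1, -0.3, 0.5]
finger_gap: 0.0855
grip_force: 0.0
```

```bash
python3 - <<'E'
from h import *
import cv2
np.save("w3.npy",get_calibration("wrist"),allow_pickle=True)
cv2.imwrite("pics/w3.png",grab_frame("wrist")[:,:,::-1])
cv2.imwrite("pics/t3.png",grab_frame("top")[:,:,::-1])
s=get_state();print(s["t"],s["ee_pos"],s["joint_positions"])
a=cv2.imread("pics/w3.png");b=cv2.imread("pics/t3.png")[95:245,205:305]
b=cv2.resize(b,None,fx=2.6,fy=2.6,interpolation=cv2.INTER_CUBIC)
import numpy as np
o=np.zeros((600,800,3),np.uint8);o[:400,:640]=a;o[210:600,540:800]=b[:390]
cv2.imwrite("pics/z3.png",o)
E
```

```text
7.2167 [0.52912729 0.17602147 0.21211679] [ 1.83050689e-01  1.29322004e-01  1.53450121e+00 -1.19799506e-04
  1.47791263e+00 -1.56376440e+00]
```

View pics/z3.png

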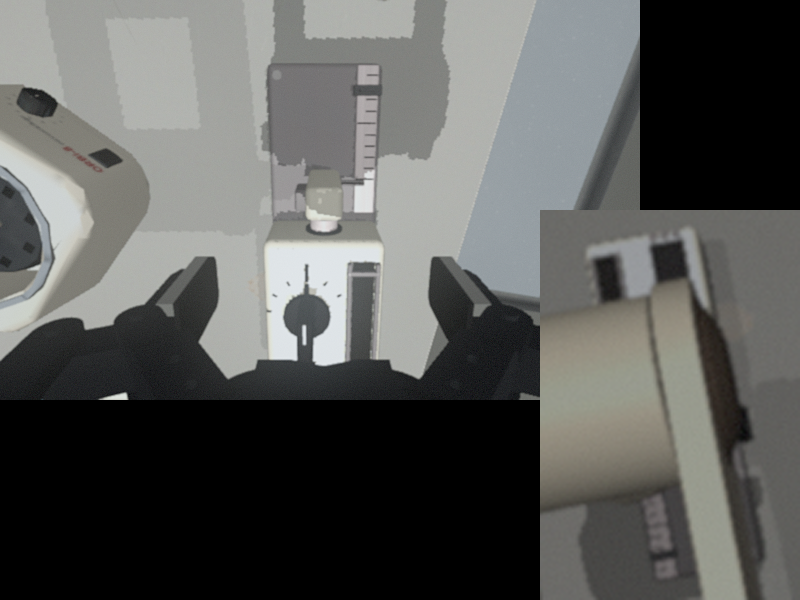

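The knob's white line at (305,335), nose at (306,286) and long line at (306,270) are in line, so the selector is set. The head top is near (324,178), the pointer near (352,181) and the clip near (367,90). I'll refine the clip distance by profile.

```bash
python3 - <<'E'
from h import *
import cv2
from scipy.signal import find_peaks
from scipy.spatial.transform import Rotation as R
g=cv2.imread("pics/w3.png",0).astype(float)
c=np.load("w3.npy",allow_pickle=True).item()
for u0,u1 in((356,361),(361,366),(367,371),(372,376),(376,379)):
    m=g[62:200,u0:u1].mean(1); pk,_=find_peaks(-m,prominence=5)
    pk=[k+.5*(m[k+1]-m[k-1])/(2*m[k]-m[k+1]-m[k-1]) for k in pk]
    x=[(round(62+k,1),W2P([.578,.1852,.1755],ray(c,((u0+u1-1)/2,62+k),.021)).round(4)[0]) for k in pk]; print(u0,x)
print(g[82:100,356:380].mean(1).round(), g[82:100,366])
for v in (86,88,90,92): print(v,[W2P([.578,.1852,.1755],ray(c,(366,v),z))[0].round(4) for z in(.021,.03)])
print("ptr",[W2P([.578,.1852,.1755],ray(c,(355,v),.037))[0].round(4) for v in (179,181,183)])
s=get_state();M=R.from_quat(s["eef_rot"]).as_matrix()
print(M.T@(np.append(P2W([.578,.1852,.1755],[-.05,-.0005,.0])[0,:2],.083)-s["ee_pos"])/.03)
E
python3 - <<'E'
import cv2
a=cv2.imread("pics/w3.png")[55:215,255:395]
cv2.imwrite("pics/z4.png",cv2.resize(a,None,fx=3.7,fy=3.7,interpolation=cv2.INTER_CUBIC))
E
```

```text
356 [(np.float64(63.6), np.float64(-0.1491)), (np.float64(90.1), np.float64(-0.1279)), (np.float64(122.8), np.float64(-0.1004)), (np.float64(179.4), np.float64(-0.0497)), (np.float64(182.6), np.float64(-0.0466))]
361 [(np.float64(63.3), np.float64(-0.1494)), (np.float64(90.9), np.float64(-0.1272)), (np.float64(110.8), np.float64(-0.1107)), (np.float64(122.8), np.float64(-0.1004)), (np.float64(134.6), np.float64(-0.0902)), (np.float64(145.8), np.float64(-0.0804)), (np.float64(156.9), np.float64(-0.0704)), (np.float64(167.9), np.float64(-0.0604)), (np.float64(178.8), np.float64(-0.0502)), (np.float64(182.8), np.float64(-0.0465))]
367 [(np.float64(63.5), np.float64(-0.1492)), (np.float64(74.7), np.float64(-0.1403)), (np.float64(91.0), np.float64(-0.1271)), (np.float64(98.9), np.float64(-0.1206)), (np.float64(110.9), np.float64(-0.1106)), (np.float64(122.9), np.float64(-0.1004)), (np.float64(134.5), np.float64(-0.0903)), (np.float64(145.8), np.float64(-0.0803)), (np.float64(156.9), np.float64(-0.0704)), (np.float64(167.9), np.float64(-0.0603)), (np.float64(178.8), np.float64(-0.0502))]
3
[... 622 characters left out ...]
127)), (np.float64(99.0), np.float64(-0.1206)), (np.float64(111.2), np.float64(-0.1104)), (np.float64(122.8), np.float64(-0.1004)), (np.float64(135.4), np.float64(-0.0896)), (np.float64(141.1), np.float64(-0.0845))]
[163. 160. 136. 100.  84.  83.  82.  83.  81.  80.  82.  81.  84. 112.
 149. 159. 146. 132.] [170. 168. 144. 104.  86.  83.  82.  79.  82.  83.  82.  82.  82. 113.
 156. 167. 146. 129.]
86 [np.float64(-0.1312), np.float64(-0.1308)]
88 [np.float64(-0.1296), np.float64(-0.1293)]
90 [np.float64(-0.1279), np.float64(-0.1277)]
92 [np.float64(-0.1263), np.float64(-0.1261)]
ptr [np.float64(-0.0535), np.float64(-0.0517), np.float64(-0.0499)]
[8.56820507e-03 6.67304856e-04 4.30389414e+00]
```

View pics/z4.png

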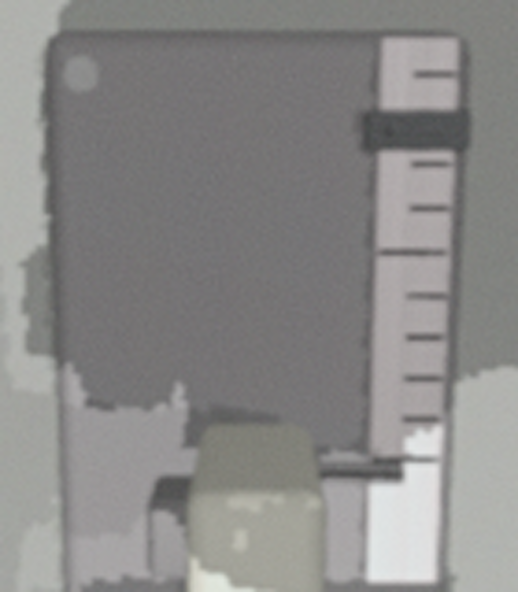

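The zoom confirms the clip between the 70 and 90 mm ticks, centred at about 77–78 mm out. Next I descend on the head and grip it.

Call:
{"method": "drive_tool", "body": {
  "increments": [
    {"translation":[0,0,0.9],"roll":0},
    {"translation":[0,0,0.9],"roll":0},
    {"translation":[0,0,0.9],"roll":0},
    {"translation":[0,0,0.8],"roll":0},
    {"translation":[0,0,0.8],"roll":0},
    {"translation":[0,0,0],"roll":0},
    {"translation":[0,0,0],"roll":0},
    {"translation":[0,0,0],"roll":0}
  ]
}}

```text
t: 7.88
ee_pos: [0.5293, 0.1761, 0.0845]
eef_rot: [-0.088, 0.996, 0.0, 0.001]
force: [0.2, 0.9, -0.1]
finger_gap: 0.0855
grip_force: 0.0
```

Call:
{"method": "drive_tool", "body": {
  "increments": [
    {"translation":[0,0,0],"roll":0},
    {"translation":[0,0,0],"roll":0},
    {"translation":[0,0,0],"roll":0},
    {"translation":[0,0,0],"roll":0},
    {"translation":[0,0,0],"roll":0},
    {"translation":[0,0,0],"roll":0},
    {"translation":[0,0,0],"roll":0},
    {"translation":[0,0,0],"roll":0},
    {"translation":[0,0,0],"roll":0},
    {"translation":[0,0,0],"roll":0},
    {"translation":[0,0,0],"roll":0},
    {"translation":[0,0,0],"roll":0}
  ],
  "claw": 0
}}

```text
t: 8.88
ee_pos: [0.5286, 0.1764, 0.0841]
eef_rot: [-0.088, 0.996, 0.0, 0.0]
force: [-2.7, 3.6, 7.9]
finger_gap: 0.0251
grip_force: 59.3
```

Call:
{"method": "drive_tool", "body": {
  "increments": [
    {"translation":[0.2,0,0],"roll":0},
    {"translation":[0.2,0,0],"roll":0},
    {"translation":[0.2,0,0],"roll":0},
    {"translation":[0.2,0,0],"roll":0},
    {"translation":[0.2,0,0],"roll":0},
    {"translation":[0.2,0,0],"roll":0},
    {"translation":[0.2,0,0],"roll":0},
    {"translation":[0.2,0,0],"roll":0},
    {"translation":[0.2,0,0],"roll":0},
    {"translation":[0.2,0,0],"roll":0},
    {"translation":[0.2,0,0],"roll":0},
    {"translation":[0.2,0,0],"roll":0},
    {"translation":[0.18,0,0],"roll":0},
    {"translation":[0,0,0],"roll":0},
    {"translation":[0,0,0],"roll":0},
    {"translation":[0,0,0],"roll":0}
  ]
}}

```text
t: 10.22
ee_pos: [0.4527, 0.1632, 0.0841]
eef_rot: [-0.088, 0.996, 0.001, 0.001]
force: [1.9, 8.3, 6.3]
finger_gap: 0.0256
grip_force: 59.5
```

```bash
python3 - <<'E'
from h import *
import cv2
s=get_state();np.save("w5.npy",get_calibration("wrist"),allow_pickle=True)
a=grab_frame("wrist")[:,:,::-1]; cv2.imwrite("pics/w5.png",a)
print(s["t"],s["ee_pos"],W2P([.578,.1852,.1755],s["ee_pos"]),s["force"],s["finger_gap"])
c=np.load("w5.npy",allow_pickle=True).item(); p=[.578,.1852,.1755]
for n,X in(("fin",[-.1275,.037,.03]),("ptr",[-.1275,.034,.037])): print(n,proj(c,P2W(p,X)))
u,v=proj(c,P2W(p,[-.1275,.034,.03]))[0].astype(int); print(u,v)
y0,x0=max(v-60,0),max(u-90,0)
cv2.imwrite("pics/z5.png",cv2.resize(a[y0:y0+120,x0:x0+180],None,fx=4.4,fy=4.4,interpolation=cv2.INTER_CUBIC)); print(x0,y0)
E
```

```text
10.2167 [0.4527145  0.16318523 0.08411692] [-0.12720482  0.0001983 ] [1.92759758 8.33409532 6.27791151] 0.025625776820385197
fin [[391.15585935 231.92001041]]
ptr [[387.91574552 236.67966867]]
385 231
295 171
```

View pics/z5.png

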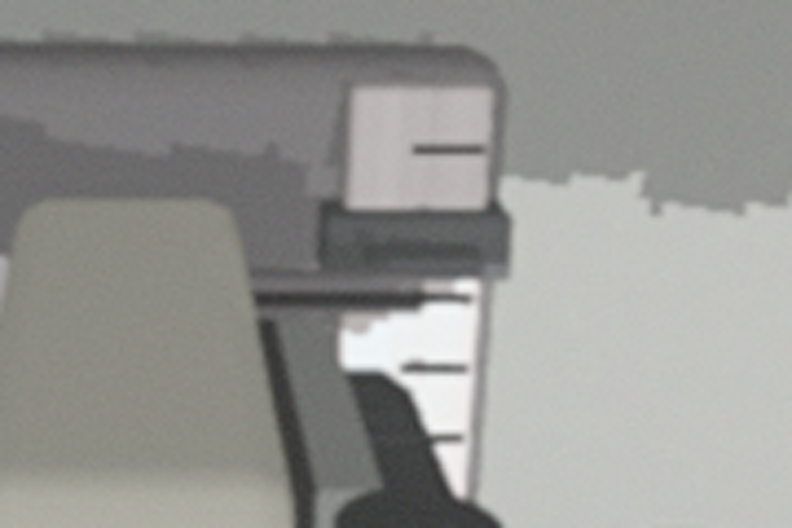

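In this view the clip spans zoom rows 205–278 with its fin at about row 250. The pointer blade spans rows 270–308, and the 90, 70, 60 and 50 ticks are at rows 150, 298, 368 and 438. I'll convert these, taking the heights into account.

```bash
python3 - <<'E'
from h import *
import cv2
c=np.load("w5.npy",allow_pickle=True).item(); p=[.578,.1852,.1755]
f=lambda u,v,z:W2P(p,ray(c,(295+u/4.4-.4,171+v/4.4-.4),z)).round(4)
for v in (150,298,368,438): print("tick",v,f(445,v,.021))
for v in (205,245,252,258,278): print("clip",v,[f(420,v,z) for z in(.021,.026,.03)])
for v in (272,289,308): print("ptr",v,[f(400,v,z) for z in (.034,.037,.04)])
print(-c["R"].T@c["t"],W2P(p,-c["R"].T@c["t"]))
g=cv2.imread("pics/w5.png",0)
for u in (382,388,394,400): print(u,list(g[210:246,u]))
E
```

```text
tick 150 [-0.1403  0.0406]
tick 298 [-0.1202  0.0417]
tick 368 [-0.1103  0.0422]
tick 438 [-0.1001  0.0428]
clip 205 [array([-0.1329,  0.0378]), array([-0.1346,  0.0368]), array([-0.1359,  0.036 ])]
clip 245 [array([-0.1275,  0.0381]), array([-0.1293,  0.037 ]), array([-0.1307,  0.0362])]
clip 252 [array([-0.1265,  0.0381]), array([-0.1284,  0.0371]), array([-0.1298,  0.0363])]
clip 258 [array([-0.1257,  0.0381]), array([-0.1276,  0.0371]), array([-0.129 ,  0.0363])]
clip 278 [array([-0.123 ,  0.0383]), array([-0.1249,  0.0373]), array([-0.1264,  0.0365])]
ptr 272 [array([-0.1287,  0.0332]), array([-0.1299,  0.0326]), array([-0.131 ,  0.0321])]
ptr 289 [array([-0.1265,  0.0333]), array([-0.1277,  0.0327]), array([-0.1289,  0.0322])]
ptr 308 [array([-0.1241,  0.0334]), array([-0.1253,  0.0328]), array([-0.1265,  0.0323])]
[0.38520763 0.15084562 0.21015673] [-1.95829245e-01 -1.65032672e-04]
382 [np.uint8(186), np.uint8(187), np.uint8(186), np.uint8(184), np.uint8(187), np.uint8(188), np.uint8(190), np.uint8(185), np.uint8(149), np.uint8(96), np.uint8(87), np.uint8(95), np.uint8(94), np
[... 1215 characters left out ...]
135), np.uint8(173), np.uint8(183), np.uint8(148), np.uint8(96), np.uint8(148), np.uint8(226), np.uint8(242), np.uint8(241), np.uint8(240), np.uint8(239), np.uint8(240)]
400 [np.uint8(184), np.uint8(183), np.uint8(185), np.uint8(184), np.uint8(182), np.uint8(183), np.uint8(186), np.uint8(182), np.uint8(145), np.uint8(98), np.uint8(87), np.uint8(93), np.uint8(99), np.uint8(99), np.uint8(98), np.uint8(98), np.uint8(84), np.uint8(76), np.uint8(79), np.uint8(86), np.uint8(95), np.uint8(95), np.uint8(94), np.uint8(114), np.uint8(178), np.uint8(232), np.uint8(238), np.uint8(200), np.uint8(122), np.uint8(131), np.uint8(208), np.uint8(235), np.uint8(240), np.uint8(238), np.uint8(239), np.uint8(238)]
```

```bash
python3 -c "
from bench import *
s=get_state();print(s['t'],s['finger_gap'],s['grip_force']);print(finish_job())"
```

```text
10.2667 0.025369451937403205 59.46447819471359
the job is handed in; nothing more can be done
None
```

The job is handed in at about 10.3 s: the selector is at the long line and the head is still gripped with the button in, with its pointer within about 1 mm of the clip's fin by my camera measurement (the hand-in gave no verdict).

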